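Lock the lid on the watch pressure tester

TASK

Close the watch tester: take its steel lid from the black tray, set it in the chamber mouth with its two lugs in the two slots, push it fully down, then turn it clockwise (seen from above) a quarter turn to its stop so that it is locked. Leave the loupe and the blower bulb where they stand.

Things in the scene. Friction and masses are not known exactly. Their poses are not given: they have to be found in the camera images.
- lid_grip (a point): Loose round steel lid, 0.24 to 0.39 kg, upright on the tray. Point: centre of its dark cross-bar, on the lid's axis; z up, x along the bar. Bar 120 long, 14 wide, 16 tall (8 above and below the point). Under its middle a neck 36 long, 14 wide, 12 tall, then a flange disc, diameter 96, its top 20 and its underside 28 below the point. The lid looks the same after a half turn.
- lid_foot (a point): Centre of the underside of the same lid's plug, 46 below the bar's centre; axes as lid_grip. The plug below the flange has diameter 68 and is 18 tall. Two lugs stick out of it straight beneath the two ends of the bar (along +x and -x): 12 wide, from 3 to 9 above this point, out to 42 from the axis.
- chamber_mouth (a point): Centre of the top rim (75 above the bench) of the round aluminium chamber, outer diameter 104, bore 72, on the fixed tester: grey base 130 by 190, 30 tall, with a small gauge, top 48 above the bench. z up, x through the two slots. Lid fully down: flange on the rim, bar centre 28 above this point. It goes in only with the bar along x, either way round, and ends with the bar along y.
- chamber_slot (a point): Middle of the mouth of one bayonet slot, 41 from the chamber's axis along its +x (axes as chamber_mouth); the other slot is opposite. Slots 15.5 wide, out to 45 from the axis, cut through the 7 thick collar. With the lid down (bar centre under 30 above the rim) the lugs pass beneath the collar: it turns freely clockwise a quarter turn to firm stops; anticlockwise is blocked. No catch.
- seal (a joint): Slide of the black rubber seal ring in the chamber, 0 up (as it starts), grows as it is pushed down; 0.008 when the lid is fully down. Up, it carries the lid with its bar centre 36 above the rim, lugs still inside the slots. About 12 N (lid's weight included) slides it down; it stays where it is pushed, with no spring.
- tray: Fixed black tray 160 by 130, 14 tall, walls and floor 5 thick; origin at the centre of its underside.
- loupe_center (a point): Small loose steel loupe, flared cup 38 across, 30 tall, upright; the point is at its mid-height on its axis. To be left alone.
- blower_center (a point): Loose green blower bulb, 58 across, 92 tall with its nozzle up; the point is on its axis 30 above the bench. To be left alone.
Mind the look-alikes: they are no part of the job. Several things look just like the part that bears lid_grip: the one meant starts farthest from the robot's base.

How it is judged:
By the outcome, as a careful person would: the job done as asked, in the order asked, and still so for the second after the job is handed in, with the robot touching nothing.
It also fails if it takes over 58 s, if anything falls off the work surface, if the arm or the gripper's body presses on something with over 40 N, if the wrist force passes 120 N, or if a joint passes its speed limit or range.

ROBOT

A 6-joint arm with a two-finger parallel gripper is mounted at the origin on the work surface. World frame = base frame: x ahead of the robot, y to its left, z up, the work surface at z = 0. Lengths are in m, angles in rad, forces in N, time in s.
With the tool pointing down it reaches from about 0.225 to 0.875 m from the base axis. Payload 3.4 kg.
Tool frame: the origin (TCP) lies between the finger pads; the fingertips stand 19 mm ahead of it and the grasp point (between the pads) is the TCP; z points along the fingers, y is the line along which they close (so a half turn about z gives the same grasp; the last joint's range is limited). The gripper opens to 85 mm and grips with 20 to 120 N. Pads are 22 mm wide; open, the fingers measure 114 mm over their backs; the gripper's body (76 mm by 85 mm) begins 54 mm behind the grasp point. The pads swing forward as they close: fully open they stand 13 mm farther back than shut.
Start: joints at [1.196, 0.276, 1.505, -0, 1.361, -0.121], TCP at [0.144, 0.557, 0.25] pointing down, gripper open.
Joint ranges: [-2.89, 2.89], [-0.75, 2.08], [0.22, 2.7], [-1.18, 4.32], [0.11, 2.71], [-2.7, 2.7]. Speed limits (rad/s): [2.57, 2.57, 3.14, 3.14, 3.14, 3.14].

INTERFACE

Orientations are given as a unit quaternion [w, x, y, z].
In Python, from rig import get_state, imaging, ticket gives the robot as it stands. The module is installed in compiled form; this text tells all that it offers.
- The arm moves only by the shell command python3 -m inch 'ROWS' [FORCE]. ROWS is JSON, a list of rows, each an object with "claw": the opening, from -1 (shut) to 1 (fully open); "travel": the shift along the world's x, y, z in units of 200 mm (1.0 is 200 mm), a list of three; "turn": the turn about the world's z in units of 180 degrees (1.0 is 180 degrees). A call has 1 to 5 rows; each row is the pose to reach, as a shift and turn from the pose commanded when the call began, turning the shorter way round; what a row does not reach only later rows make up. A row lasts 1/10 s, in which the tool goes at most 50 mm and 8.59 degrees, less where a joint would pass 70% of its speed; a pose out of reach is approached as far as the arm can. A call with a number of a shift or a turn outside -1 to 1 is refused whole. A call with a gripper value outside its range is refused whole. The fingers move at their own pace and stop on an object; FORCE is the grip in N (left out, the last holds). Time passes only in rows, so rows that repeat a pose let the fingers close. It gives the time, the measured TCP pose, the force, the opening and the grip force at its end, in the units of the state.
- get_state(): the state, without advancing time (a new reading comes with each control period).
- imaging.get_image(name): name is "scene" or "top"; returns the picture (384x512x3 uint8, red, green, blue); there is no depth.
- imaging.camera_params(name): a dict with "camera_matrix" (3x3 intrinsics, pixels), "k1" (the pictures are not rectified: a ray, as slopes to the right and down, at radius r is drawn at 1 + k1 r^2 times it, then the intrinsics apply), "cam_to_world" (4x4, takes a point from camera to world coordinates). Camera axes: x right, y down, z forward; pixel columns grow to the right and rows downward; lengths in m; the calibration is good to about 2 mm. A picture is of the moment at which its call begins. camera_params takes no time and is no camera call.
- ticket.sign_off(): hands the job in; it is judged then, once.
The state is a dict: "clock": time; "qpos": joint angles; "qd": joint speeds; "effort": joint torques, N m; "position": TCP position; "ee_rot": TCP orientation; "contact_force": force on the tool from outside, world axes, zero at the start; "moment": the same for the moment, N m; "width": finger opening in m; "gripper_force": force on a finger pad.
Only numpy, scipy, OpenCV 4.12 (cv2) and the standard library are available. Lean on these libraries where they do the work, as an engineer would, in place of code of your own. Each camera call takes 0.05 s, during which the arm holds its last target. There are 200 camera calls.

## Working session

There is one attempt and no reset: what is moved stays moved. The work goes in short steps, Python scripts to look and compute and a shell command to move; the robot and the scene stay as the last step left them, time stands still between calls to the robot, and variables do not carry over. Pictures are saved under pics/ and viewed, at most 10 in all, crops included, and the job is handed in when it is done.

```bash
mkdir -p pics
cat > h.py <<'E'
import numpy as np, cv2
from rig import get_state, imaging, ticket
def snap(n,f,crop=None,s=1):
    im=imaging.get_image(n)[:,:,::-1].copy()
    cv2.imwrite('pics/raw_'+f,im)
    if crop: x0,y0,x1,y1=crop; im=im[y0:y1,x0:x1]
    if s!=1: im=cv2.resize(im,None,fx=s,fy=s,interpolation=cv2.INTER_CUBIC)
    cv2.imwrite('pics/'+f,im)
def cam(n):
    p=imaging.camera_params(n); return np.array(p['camera_matrix']),p['k1'],np.array(p['cam_to_world'])
def ray(n,u,v):
    K,k,T=cam(n); d=cv2.undistortPoints(np.array([[[u,v]]],float),K,np.array([k,0,0,0.]))[0,0]
    return T[:3,3],T[:3,:3]@np.array([d[0],d[1],1])
def at(n,u,v,z):
    o,d=ray(n,u,v); return o+d*(z-o[2])/d[2]
def proj(n,P):
    K,k,T=cam(n); c=np.linalg.inv(T)@np.r_[P,1]; a=c[:2]/c[2]; a=a*(1+k*(a@a)); return K[:2,:2]@a+K[:2,2]
E
python3 - <<'E'
from h import *
snap('top','t0.png',None,1.5); snap('scene','s0.png',None,1.5)
for n in('top','scene'): print(cam(n))
print(get_state())
E
```

```text
(array([[363.67602669,   0.        , 259.2888818 ],
       [  0.        , 363.67602669, 197.69362467],
       [  0.        ,   0.        ,   1.        ]]), -0.10138784409910638, array([[ 0.00449568, -0.99693589,  0.07809369,  0.46639281],
       [-0.99998938, -0.00440245,  0.00136604,  0.03199742],
       [-0.00101805, -0.078099  , -0.99694509,  0.97562005],
       [ 0.        ,  0.        ,  0.        ,  1.        ]]))
(array([[408.17541608,   0.        , 256.66660338],
       [  0.        , 408.17541608, 184.83592129],
       [  0.        ,   0.        ,   1.        ]]), -0.08947306813559648, array([[-0.76811018,  0.42688625, -0.47725767,  0.94516539],
       [ 0.64014887,  0.52906231, -0.55704801,  0.52173511],
       [ 0.01470291, -0.73339021, -0.6796489 ,  0.66158031],
       [ 0.        ,  0.        ,  0.        ,  1.        ]]))
{'clock': 0.1, 'qpos': array([ 1.19603566e+00,  2.76548454e-01,  1.50602669e+00, -1.87116631e-05,
        1.36069726e+00, -1.20995214e-01]), 'qd': array([-0.00097169, -0.00062198, -0.00077207,  0.001364  , -0.00044875,
       -0.00050844]), 'effort': array([ 1.59248215e-03, -4.17702627e+01, -2.46406066e+01, -1.56341403e-04,
        5.94732701e-03,  3.28105637e-05]), 'position': array([0.14419797, 0.55616371, 0.24950863]), 'ee_rot': array([-1.97193001e-04,  1.26540562e-01,  9.91961078e-01, -8.16451981e-04]), 'contact_force': array([-0.7320476 , -0.51286149,  0.61480519]), 'moment': array([ 0.01403508,  0.04104285, -0.02728794]), 'gripper_force': 0.0, 'width': 0.08541922370557511}
```

View pics/t0.png

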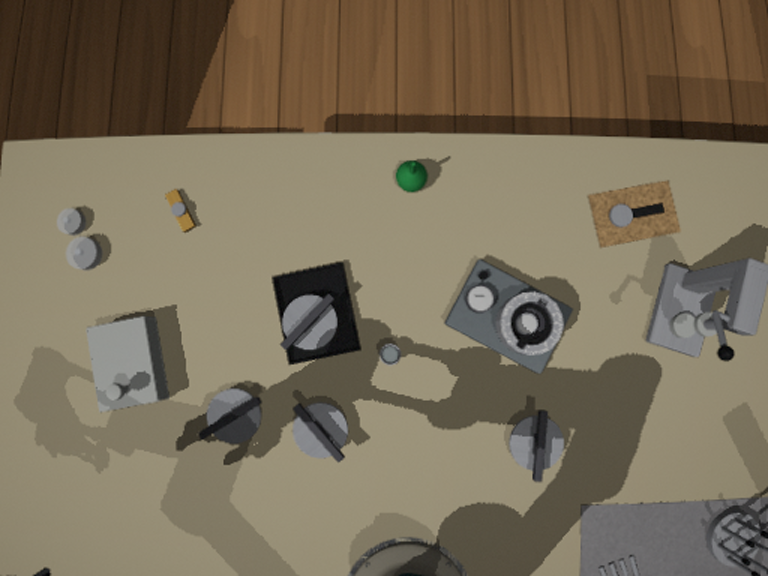

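View pics/s0.png

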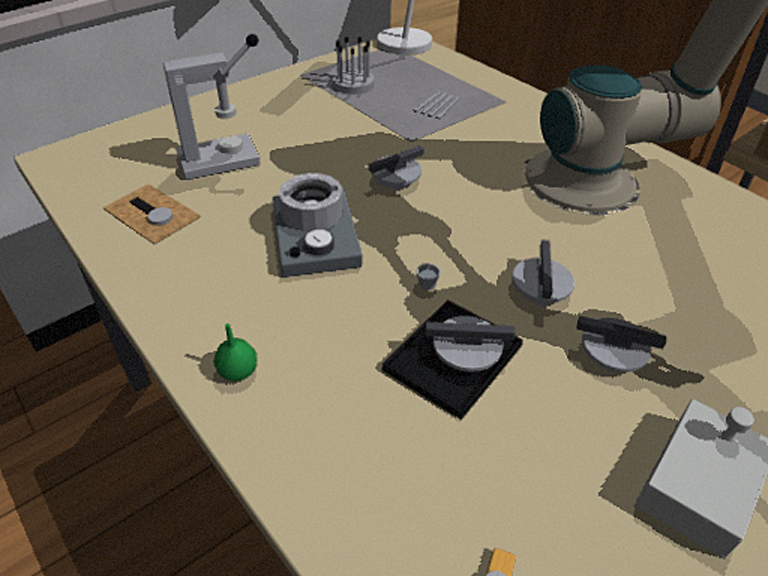

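The pictures show four lids. In the top view (1.5x pixels) they are at (308,322) in the black tray, (232,418), (320,432) and (540,445). The base is near (410,560), so the tray lid is the farthest and fits "from the black tray". The chamber is at (531,322), the loupe at (390,352) and the blower at (411,176).

Run:
```python
from h import *
t=cv2.imread('pics/raw_t0.png'); s=cv2.imread('pics/raw_s0.png')
f=lambda im,x,y,w,h,k:cv2.resize(im[y:y+h,x:x+w],None,fx=k,fy=k,interpolation=cv2.INTER_CUBIC)
# top: lid crop origin (175,165) chamber crop origin (310,175), scale 5, 80x..; 
cv2.imwrite('pics/c0.png',np.vstack([np.hstack([f(t,170,175,80,60,5),f(t,312,180,80,60,5)]),np.hstack([f(s,270,200,80,60,5),f(s,170,105,80,60,5)])]))
for u,v in((308,322),(232,418),(320,432),(540,445)): p=at('top',u/1.5,v/1.5,.05);print(p,np.hypot(*p[:2]))
```

```text
[0.4948728  0.17067341 0.05      ] 0.523477319734889
[0.33106333 0.29853956 0.05      ] 0.445790085494537
[0.30972278 0.14824622 0.05      ] 0.3433731826654087
[ 0.28804829 -0.22348913  0.05      ] 0.36458087307006143
```

View pics/c0.png

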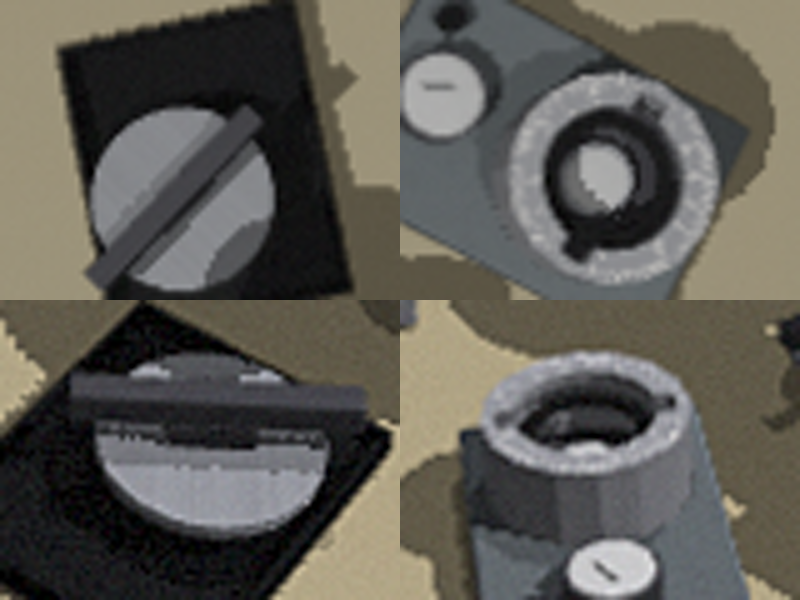

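The crops confirm the tray lid, with bar ends at crop pixels (98,281) and (254,113). The chamber rim circle is centred near (614,178), with slots at (652,103) and (578,246).

Run:
```python
from h import *
T=lambda x0,y0,px,py:(x0+(px+.5)/5-.5,y0+(py+.5)/5-.5)
def show(l,n,uv,z): p=at(n,*uv,z); print(l,p.round(4)); return p
a=show('bar a','top',T(170,175,98,281),.059);b=show('bar b','top',T(170,175,254,113),.059)
print('bar mid',(a+b)/2,'len',np.linalg.norm(a-b),'ang',np.degrees(np.arctan2(*(a-b)[1::-1])))
show('flange','top',T(170,175,183,199),.031)
l=show('fl','top',T(170,175,91,199),.031);r=show('fr','top',T(170,175,275,199),.031);print(np.linalg.norm(l-r))
c=show('ch','top',T(312,180,614-400,178),.075)
l=show('cl','top',T(312,180,110,178),.075);r=show('cr','top',T(312,180,318,178),.075);print(np.linalg.norm(l-r))
a=show('slot a','top',T(312,180,252,103),.075);b=show('slot b','top',T(312,180,178,246),.075)
print((a+b)/2,np.linalg.norm(a-b),np.degrees(np.arctan2(*(a-b)[1::-1])))
# scene
a=show('s bar a','scene',T(270,200,71,382-300),.059);b=show('s bar b','scene',T(270,200,368,395-300),.059)
print((a+b)/2)
a=show('s slot a','scene',T(170,105,508-400,416-300),.075);b=show('s slot b','scene',T(170,105,667-400,402-300),.075)
print((a+b)/2,np.linalg.norm(a-b),np.degrees(np.arctan2(*(a-b)[1::-1])))
show('s ch','scene',T(170,105,588-400,412-300),.075)
# base edges on the top view for angle (z=.03): long edge
a=show('','top',(445/1.5,323/1.5),.03);b=show('','top',(543/1.5,372/1.5),.03);print(np.degrees(np.arctan2(*(a-b)[1::-1])),np.linalg.norm(a-b))
s=get_state();from scipy.spatial.transform import Rotation as R
q=s['ee_rot'];print(R.from_quat([*q[1:],q[0]]).as_matrix())
print('loupe',at('top',390/1.5,352/1.5,.015),'blower',at('top',411/1.5,176/1.5,.03))
```

```text
bar a [0.4537 0.2097 0.059 ]
bar b [0.539  0.1317 0.059 ]
bar mid [0.49633234 0.17068872 0.059     ] len 0.11560147928935732 ang 137.59636390890037
flange [0.4962 0.1713 0.031 ]
fl [0.4959 0.2195 0.031 ]
fr [0.4964 0.1233 0.031 ]
0.09623437880680039
ch [ 0.4942 -0.204   0.075 ]
cl [ 0.4941 -0.1517  0.075 ]
cr [ 0.4943 -0.2568  0.075 ]
0.10517095330635803
slot a [ 0.5318 -0.2238  0.075 ]
slot b [ 0.4604 -0.1854  0.075 ]
[ 0.49609986 -0.20463979  0.075     ] 0.08103786298324223 -28.27367181359971
s bar a [0.5386 0.133  0.059 ]
s bar b [0.4505 0.2139 0.059 ]
[0.49454502 0.17343735 0.059     ]
s slot a [ 0.5264 -0.2221  0.075 ]
s slot b [ 0.4575 -0.1822  0.075 ]
[ 0.49192308 -0.20215233  0.075     ] 0.07963938111861603 -30.064348977379694
s ch [ 0.4934 -0.1999  0.075 ]
 [ 0.4949 -0.0641  0.03  ]
 [ 0.4102 -0.2349  0.03  ]
63.61997233758663 0.190647867843637
[[-9.67974894e-01  2.51046304e-01 -5.97844149e-04]
 [ 2.51046948e-01  9.67973639e-01 -1.56987135e-03]
 [ 1.84586978e-04 -1.66968300e-03 -9.99998589e-01]]
loupe [0.44406457 0.03100382 0.015     ] blower [ 0.75569574 -0.004989    0.03      ]
```

```bash
python3 -m inch '[{"claw":1,"travel":[0.15,-0.16,0],"turn":-0.04},{"claw":1,"travel":[0.3,-0.33,0],"turn":-0.08},{"claw":1,"travel":[0.45,-0.49,0],"turn":-0.12},{"claw":1,"travel":[0.6,-0.65,0],"turn":-0.155},{"claw":1,"travel":[0.76,-0.83,0],"turn":-0.155}]' 40; python3 -m inch '[{"claw":1,"travel":[0.2,-0.22,0],"turn":0},{"claw":1,"travel":[0.4,-0.44,-0.05],"turn":0},{"claw":1,"travel":[0.6,-0.66,-0.15],"turn":0},{"claw":1,"travel":[0.8,-0.88,-0.3],"turn":0},{"claw":1,"travel":[1,-1,-0.4],"turn":0}]'
```

```text
clock: 0.6
position: [0.297, 0.3894, 0.25]
ee_rot: [-0.0, 0.362, 0.932, -0.0]
contact_force: [0.7, 0.4, 0.8]
width: 0.0852
gripper_force: 0.0
clock: 1.1
position: [0.4625, 0.2165, 0.189]
ee_rot: [-0.0, 0.362, 0.932, 0.0]
contact_force: [1.1, 1.6, 0.3]
width: 0.0855
gripper_force: 0.0
```

```bash
python3 -m inch '[{"claw":1,"travel":[0,0,0],"turn":0},{"claw":1,"travel":[0,0,0],"turn":0}]'
python3 - <<'E'
from h import *
print(get_state()['position'])
E
```

```text
clock: 1.3
position: [0.462, 0.2177, 0.1886]
ee_rot: [-0.001, 0.363, 0.932, -0.001]
contact_force: [0.1, -0.3, 0.1]
width: 0.0848
gripper_force: 0.0
[0.46199658 0.21768531 0.18857565]
```

```bash
python3 -m inch '[{"claw":1,"travel":[0.08,-0.11,-0.15],"turn":0},{"claw":1,"travel":[0.168,-0.231,-0.3],"turn":0},{"claw":1,"travel":[0.168,-0.231,-0.343],"turn":0},{"claw":1,"travel":[0.168,-0.231,-0.343],"turn":0}]'
python3 - <<'E'
from h import *
print(get_state()['position'])
snap('top','t1.png'); snap('scene','s1.png')
t=cv2.imread('pics/raw_t1.png'); s=cv2.imread('pics/raw_s1.png')
f=lambda im,x,y,w,h,k:cv2.resize(im[y:y+h,x:x+w],None,fx=k,fy=k,interpolation=cv2.INTER_CUBIC)
cv2.imwrite('pics/c1.png',np.hstack([f(t,155,160,100,130,4),f(s,255,140,100,130,4)]))
E
```

```text
clock: 1.7
position: [0.4939, 0.1731, 0.12]
ee_rot: [-0.002, 0.362, 0.932, -0.001]
contact_force: [0.1, 0.3, 0.4]
width: 0.085
gripper_force: 0.0
[0.49393294 0.17306749 0.12000749]
```

View pics/c1.png

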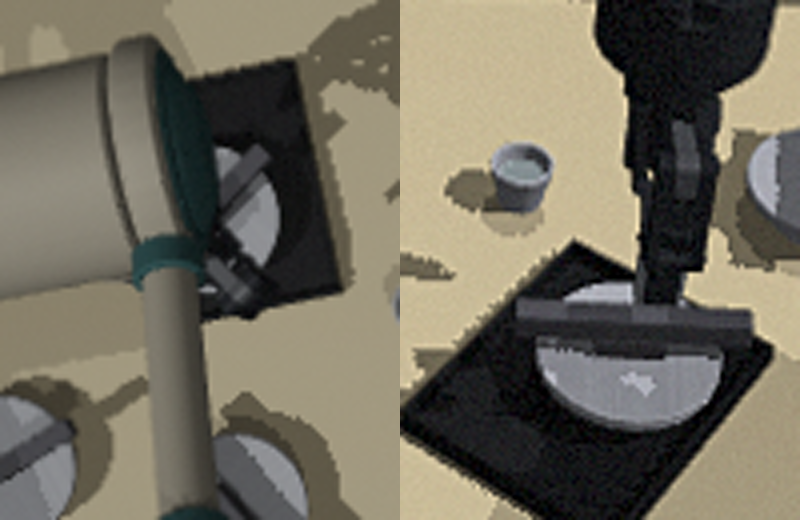

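The gripper stands over the bar's middle, squared to it, and the loupe is clear. Next I descend.

```bash
python3 -m inch '[{"claw":1,"travel":[0.005,-0.005,-0.1],"turn":0},{"claw":1,"travel":[0.005,-0.005,-0.2],"turn":0},{"claw":1,"travel":[0.005,-0.005,-0.28],"turn":0},{"claw":1,"travel":[0.005,-0.005,-0.325],"turn":0},{"claw":1,"travel":[0.005,-0.005,-0.325],"turn":0}]'; python3 -m inch '[{"claw":-1,"travel":[0,0,0],"turn":0},{"claw":-1,"travel":[0,0,0],"turn":0},{"claw":-1,"travel":[0,0,0],"turn":0},{"claw":-1,"travel":[0,0,0],"turn":0},{"claw":-1,"travel":[0,0,0],"turn":0}]' 60
```

```text
clock: 2.3
position: [0.4961, 0.1722, 0.056]
ee_rot: [-0.0, 0.361, 0.932, -0.0]
contact_force: [0.3, -0.4, -0.2]
width: 0.0854
gripper_force: 0.0
clock: 2.8
position: [0.4971, 0.1715, 0.0563]
ee_rot: [0.0, 0.362, 0.932, 0.0]
contact_force: [-0.3, -1.1, 3.5]
width: 0.0125
gripper_force: 57.3
```

```bash
python3 -m inch '[{"claw":-1,"travel":[0,0,0.1],"turn":0},{"claw":-1,"travel":[0,0,0.3],"turn":0},{"claw":-1,"travel":[0,0,0.5],"turn":0},{"claw":-1,"travel":[0,0,0.6],"turn":0},{"claw":-1,"travel":[0,0,0.6],"turn":0}]' 90
python3 - <<'E'
from h import *
s=get_state();print(s['contact_force'],s['width'])
snap('scene','s2.png',(200,20,400,220),3)
E
```

```text
clock: 3.3
position: [0.4986, 0.1717, 0.1788]
ee_rot: [0.003, 0.362, 0.932, 0.002]
contact_force: [0.1, -0.6, -3.0]
width: 0.0117
gripper_force: 88.9
[ 0.12930085 -0.62874782 -2.97229946] 0.011742215048470086
```

View pics/s2.png

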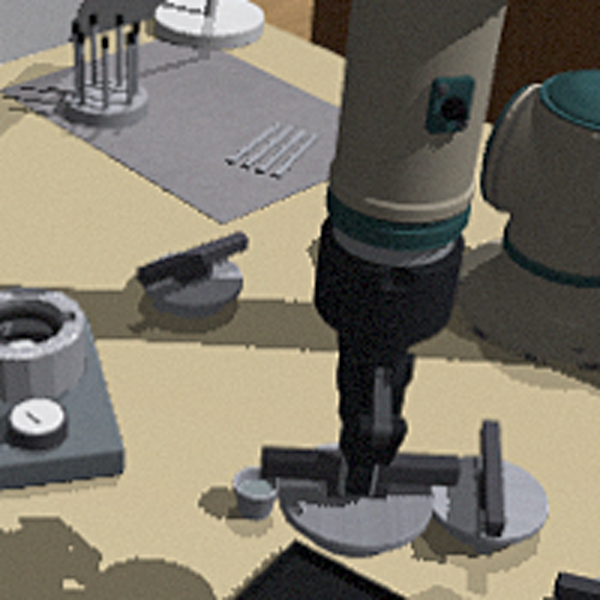

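The lid is held level with the bar across the fingers, its ends at crop (263,462) and (460,470), and it clears the loupe. Next I carry it to the chamber.

```bash
python3 -m inch '[{"claw":-1,"travel":[0,-0.15,0],"turn":0.02},{"claw":-1,"travel":[0,-0.35,0],"turn":0.04},{"claw":-1,"travel":[0,-0.55,0],"turn":0.06},{"claw":-1,"travel":[0,-0.75,0],"turn":0.078},{"claw":-1,"travel":[-0.01,-0.94,0],"turn":0.078}]'; python3 -m inch '[{"claw":-1,"travel":[0,-0.2,0],"turn":0},{"claw":-1,"travel":[0,-0.4,0],"turn":0},{"claw":-1,"travel":[0,-0.6,0],"turn":0},{"claw":-1,"travel":[0,-0.8,-0.05],"turn":0},{"claw":-1,"travel":[-0.01,-0.94,-0.1],"turn":0}]';python3 -m inch '[{"claw":-1,"travel":[0,0,0],"turn":0},{"claw":-1,"travel":[0,0,0],"turn":0},{"claw":-1,"travel":[0,0,0],"turn":0}]'
python3 - <<'E'
from h import *
s=get_state();print(s['contact_force'],s['width'],s['position'])
snap('top','t3.png'); snap('scene','s3.png')
t=cv2.imread('pics/raw_t3.png'); s=cv2.imread('pics/raw_s3.png')
f=lambda im,x,y,w,h,k:cv2.resize(im[y:y+h,x:x+w],None,fx=k,fy=k,interpolation=cv2.INTER_CUBIC)
cv2.imwrite('pics/c3.png',np.hstack([f(t,310,165,80,110,5),f(s,160,70,80,110,5)]))
E
```

```text
clock: 3.85
position: [0.4931, -0.0181, 0.1734]
ee_rot: [-0.002, 0.245, 0.97, -0.0]
contact_force: [1.0, -0.6, -2.6]
width: 0.0122
gripper_force: 88.8
clock: 4.35
position: [0.4916, -0.2068, 0.1534]
ee_rot: [-0.001, 0.246, 0.969, 0.0]
contact_force: [-0.3, 0.1, -2.9]
width: 0.0126
gripper_force: 88.8
clock: 4.65
position: [0.4919, -0.2035, 0.1547]
ee_rot: [-0.001, 0.245, 0.969, 0.001]
contact_force: [0.3, 1.0, -2.1]
width: 0.012
gripper_force: 88.9
[ 0.28323438  0.99698513 -2.09482418] 0.011993109754994041 [ 0.49189667 -0.2034573   0.15472965]
```

View pics/c3.png

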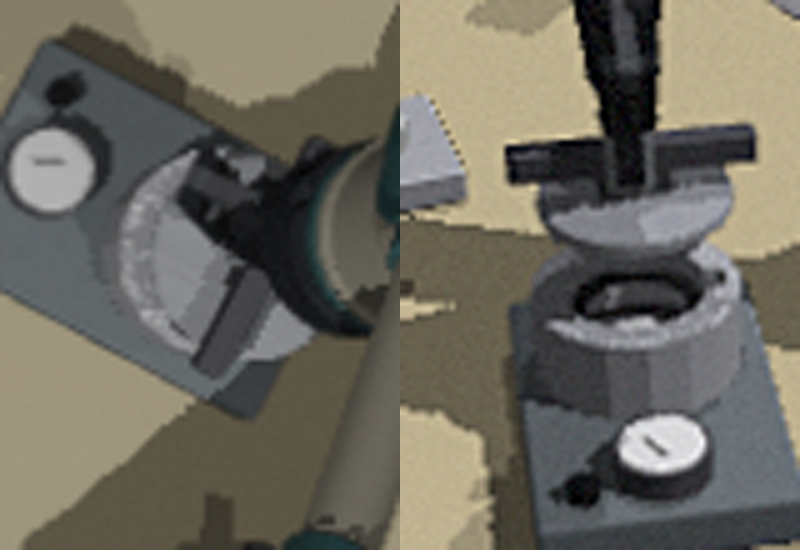

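The lid hangs over the chamber with its flange tilted to neither side. The bar ends are at scene crop (508,166) and (754,143), and the right-hand slot is at (715,280). I'll overlay the models to find the offsets.

```bash
cat > ov.py <<'E'
from h import *
def panel(im,n,x,y,w,h,k,polys):
    o=cv2.resize(im[y:y+h,x:x+w],None,fx=k,fy=k,interpolation=cv2.INTER_CUBIC)
    for P,c in polys:
        q=np.array([(proj(n,p)-[x,y]+.5)*k-.5 for p in P])
        cv2.polylines(o,[np.round(q*16).astype(np.int32)],True,c,1,cv2.LINE_AA,4)
    return o
def circ(c,r,z): a=np.linspace(0,2*np.pi,73); return np.c_[c[0]+r*np.cos(a),c[1]+r*np.sin(a),0*a+z]
def box(c,ang,x0,x1,hw,z):
    R=np.array([[np.cos(ang),-np.sin(ang)],[np.sin(ang),np.cos(ang)]]); 
    return [np.r_[c+R@np.array(v),z] for v in((x0,-hw),(x1,-hw),(x1,hw),(x0,hw))]
def chamber(c,a): return [(circ(c,.052,.075),(0,255,0)),(circ(c,.036,.075),(0,255,0)),(box(c,a,.036,.045,.00775,.075),(0,0,255)),(box(c,a,-.045,-.036,.00775,.075),(0,0,255))]
def lid(c,a,zb): return [(box(c,a,-.06,.06,.007,zb+.008),(0,255,255)),(box(c,a,-.06,.06,.007,zb-.008),(255,255,0)),(circ(c,.048,zb-.020),(0,255,0)),(circ(c,.048,zb-.028),(0,255,0))]
E
python3 - <<'E'
from ov import *
t0,s0,t3,s3=[cv2.imread(f'pics/raw_{n}.png') for n in('t0','s0','t3','s3')]
C=np.array([.494,-.2035]);A=np.radians(-28.3)
L=get_state()['position'];q=get_state()['ee_rot'];la=2*np.arctan2(q[2],q[1])-np.pi;print('bar ang',np.degrees(la))
ld=lid(L[:2],la,L[2]-.0053)
cv2.imwrite('pics/o3.png',np.vstack([np.hstack([panel(t0,'top',327,195,50,38,8,chamber(C,A)),panel(s0,'scene',183,112,50,38,8,chamber(C,A))]),np.hstack([panel(t3,'top',327,195,50,37,8,ld),panel(s3,'scene',180,90,50,37,8,ld)])]))
for a,b in (((0,288),(208,400)),):
    p=at('top',310+a[0]/5,165+a[1]/5,.03);r=at('top',310+b[0]/5,165+b[1]/5,.03);print(np.degrees(np.arctan2(*(p-r)[1::-1])))
E
```

```text
bar ang -28.326353885028194
61.882600801160635
```

View pics/o3.png

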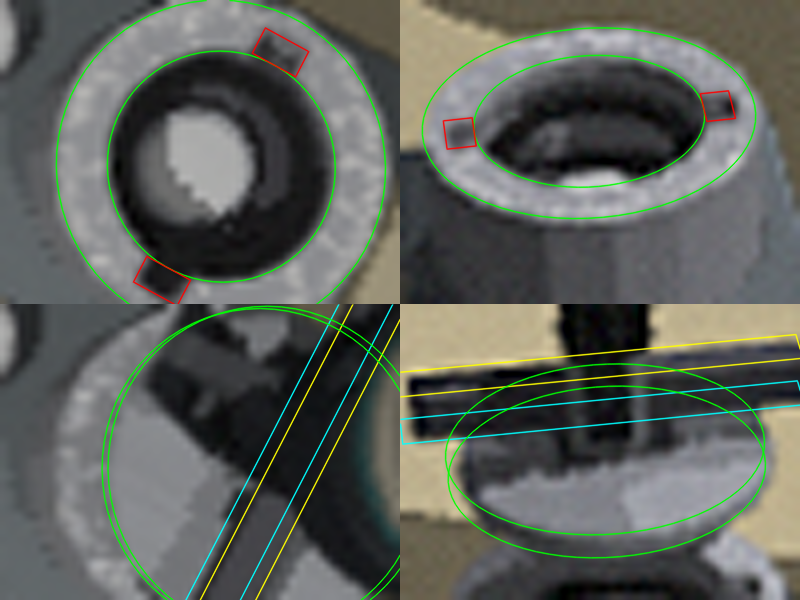

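Run:
```python
from ov import *
t3,s3=[cv2.imread(f'pics/raw_{n}.png') for n in('t3','s3')]
s=get_state();L=s['position'];la=np.radians(-28.3)
P=np.array([.4903,-.2022]); ld=lid(P,la,L[2]-.0053)
cv2.imwrite('pics/o4.png',np.vstack([np.hstack([panel(t3,'top',330,190,57,43,7,x) for x in([],ld)]),np.hstack([panel(s3,'scene',177,87,57,42,7,x) for x in([],ld)])]))
```

```text
(no output)
```

View pics/o4.png

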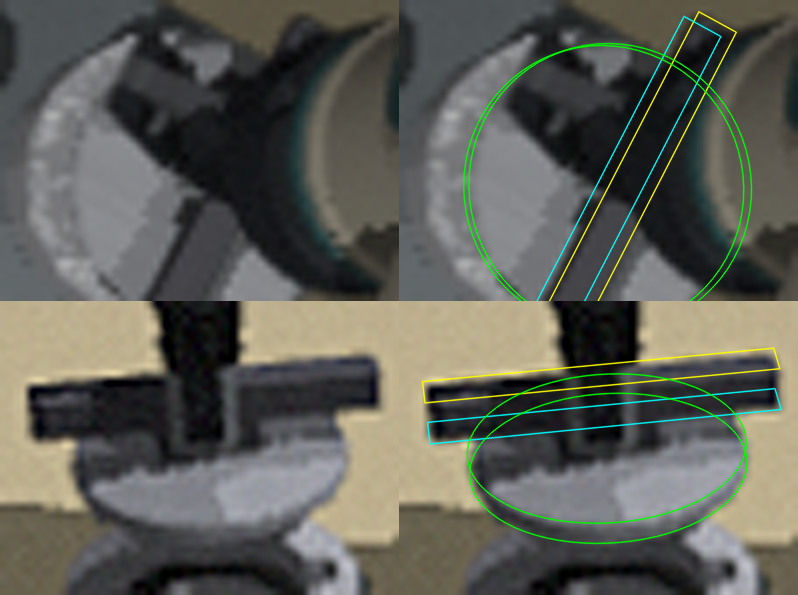

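The overlay places the lid about 4 mm short in x and about 1 mm off in y. I'll correct that, then lower while watching the force.

```bash
python3 -m inch '[{"claw":-1,"travel":[0.0215,-0.004,-0.06],"turn":0},{"claw":-1,"travel":[0.0215,-0.004,-0.125],"turn":0},{"claw":-1,"travel":[0.0215,-0.004,-0.125],"turn":0},{"claw":-1,"travel":[0.0215,-0.004,-0.14],"turn":0},{"claw":-1,"travel":[0.0215,-0.004,-0.145],"turn":0}]'; python3 -m inch '[{"claw":-1,"travel":[0,0,-0.01],"turn":0},{"claw":-1,"travel":[0,0,-0.015],"turn":0},{"claw":-1,"travel":[0,0,-0.015],"turn":0}]'
```

```text
clock: 5.25
position: [0.4972, -0.2053, 0.127]
ee_rot: [0.0, 0.245, 0.969, -0.0]
contact_force: [-1.1, 1.5, -2.2]
width: 0.0118
gripper_force: 88.9
clock: 5.55
position: [0.4972, -0.2055, 0.1242]
ee_rot: [0.0, 0.245, 0.969, 0.0]
contact_force: [-0.3, 0.5, -1.8]
width: 0.0122
gripper_force: 89.1
```

```bash
python3 -m inch '[{"claw":-1,"travel":[0,0,-0.01],"turn":0},{"claw":-1,"travel":[0,0,-0.015],"turn":0},{"claw":-1,"travel":[0,0,-0.015],"turn":0}]';python3 - <<'E'
from h import *
P=[get_state()['position'] for i in range(3)];print(P)
s=get_state();print(s['contact_force'],s['moment'])
E
```

```text
clock: 5.85
position: [0.4967, -0.2054, 0.1206]
ee_rot: [-0.0, 0.245, 0.969, 0.0]
contact_force: [-0.6, 0.7, -3.2]
width: 0.012
gripper_force: 88.9
[array([ 0.49673807, -0.20537573,  0.12062813]), array([ 0.49673807, -0.20537573,  0.12062813]), array([ 0.49673807, -0.20537573,  0.12062813])]
[-0.63721234  0.6529398  -3.15543714] [ 0.06055267  0.07465957 -0.06246616]
```

```bash
python3 -m inch '[{"claw":-1,"travel":[0,0,-0.01],"turn":0},{"claw":-1,"travel":[0,0,-0.02],"turn":0},{"claw":-1,"travel":[0,0,-0.02],"turn":0}]';python3 -m inch '[{"claw":-1,"travel":[0,0,-0.01],"turn":0},{"claw":-1,"travel":[0,0,-0.01],"turn":0}]'
```

```text
clock: 6.15
position: [0.4968, -0.2053, 0.1166]
ee_rot: [-0.0, 0.245, 0.969, 0.0]
contact_force: [-0.4, 0.5, -2.7]
width: 0.0121
gripper_force: 88.8
clock: 6.35
position: [0.4969, -0.2053, 0.1158]
ee_rot: [0.0, 0.245, 0.969, 0.0]
contact_force: [-1.6, 2.4, 4.4]
width: 0.0119
gripper_force: 89.9
```

```bash
python3 -m inch '[{"claw":-1,"travel":[0,0,-0.01],"turn":0},{"claw":-1,"travel":[0,0,-0.02],"turn":0},{"claw":-1,"travel":[0,0,-0.02],"turn":0}]';python3 -m inch '[{"claw":-1,"travel":[0,0,-0.01],"turn":0},{"claw":-1,"travel":[0,0,-0.02],"turn":0},{"claw":-1,"travel":[0,0,-0.02],"turn":0}]'
```

```text
clock: 6.65
position: [0.4968, -0.2054, 0.1125]
ee_rot: [0.0, 0.245, 0.969, -0.0]
contact_force: [-2.6, 2.7, 9.4]
width: 0.0117
gripper_force: 90.6
clock: 6.95
position: [0.4969, -0.2053, 0.1086]
ee_rot: [0.0, 0.245, 0.969, -0.0]
contact_force: [-3.8, 3.3, 10.0]
width: 0.0124
gripper_force: 90.7
```

```bash
python3 -m inch '[{"claw":-1,"travel":[0,0,-0.005],"turn":0},{"claw":-1,"travel":[0,0,-0.005],"turn":0}]';python3 -m inch '[{"claw":-1,"travel":[0,0,-0.005],"turn":0},{"claw":-1,"travel":[0,0,-0.005],"turn":0}]'
```

```text
clock: 7.15
position: [0.4969, -0.2053, 0.1084]
ee_rot: [0.0, 0.245, 0.969, -0.0]
contact_force: [-5.0, 2.9, 14.1]
width: 0.0121
gripper_force: 91.4
clock: 7.35
position: [0.4968, -0.2053, 0.1084]
ee_rot: [0.001, 0.245, 0.969, -0.0]
contact_force: [-6.0, 4.4, 20.4]
width: 0.0122
gripper_force: 92.3
```

The lid is fully down: z is where predicted and the force rose to 20 N. Now I turn it clockwise, moving the TCP along an arc because it grips about 3 mm off the axis.

```bash
python3 -m inch '[{"claw":-1,"travel":[-0.001,-0.001,0.002],"turn":-0.03},{"claw":-1,"travel":[-0.002,-0.002,0.002],"turn":-0.06},{"claw":-1,"travel":[-0.003,-0.0035,0.002],"turn":-0.09},{"claw":-1,"travel":[-0.004,-0.0045,0.002],"turn":-0.125}]';python3 - <<'E'
from h import *
s=get_state();print(s['moment'],s['contact_force'])
E
```

```text
clock: 7.75
position: [0.4974, -0.2052, 0.1084]
ee_rot: [0.001, 0.431, 0.902, 0.001]
contact_force: [-2.0, 8.9, 16.1]
width: 0.0122
gripper_force: 91.7
[1.04800686 0.48898611 0.75678042] [-1.96507864  8.88071242 16.07440531]
```

```bash
python3 -m inch '[{"claw":-1,"travel":[-0.001,0.001,0],"turn":-0.03},{"claw":-1,"travel":[-0.002,0.002,0],"turn":-0.06},{"claw":-1,"travel":[-0.003,0.003,0],"turn":-0.09},{"claw":-1,"travel":[-0.005,0.003,0],"turn":-0.125}]';python3 - <<'E'
from h import *
s=get_state();print(s['moment'],s['contact_force'])
E
```

```text
clock: 8.15
position: [0.4967, -0.2056, 0.1084]
ee_rot: [0.002, 0.599, 0.801, 0.001]
contact_force: [-0.8, 4.6, 14.7]
width: 0.012
gripper_force: 91.5
[0.70020049 0.55196949 0.6599771 ] [-0.8161148   4.57381815 14.67195817]
```

```bash
python3 -m inch '[{"claw":-1,"travel":[-0.001,0,0],"turn":-0.03},{"claw":-1,"travel":[-0.002,0,0],"turn":-0.06},{"claw":-1,"travel":[-0.003,0,0],"turn":-0.09},{"claw":-1,"travel":[-0.005,0,0],"turn":-0.125}]';python3 - <<'E'
from h import *
s=get_state();print(s['moment'],s['contact_force'])
E
```

```text
clock: 8.55
position: [0.4958, -0.2057, 0.1084]
ee_rot: [0.002, 0.743, 0.669, 0.001]
contact_force: [0.7, 4.0, 14.1]
width: 0.0119
gripper_force: 91.5
[0.84569628 0.5278836  0.59126326] [ 0.74200988  3.96144168 14.05579656]
```

```bash
python3 -m inch '[{"claw":-1,"travel":[-0.001,0.001,0],"turn":-0.03},{"claw":-1,"travel":[-0.003,0.001,0],"turn":-0.06},{"claw":-1,"travel":[-0.004,0.001,0],"turn":-0.09},{"claw":-1,"travel":[-0.005,0.001,0],"turn":-0.12}]';python3 - <<'E'
from h import *
s=get_state();print(s['moment'],s['contact_force'])
E
python3 -m inch '[{"claw":-1,"travel":[0,0,0],"turn":-0.01},{"claw":-1,"travel":[0,0,0],"turn":-0.015}]';python3 - <<'E'
from h import *
s=get_state();print(s['moment'],s['contact_force']);q=s['ee_rot'];print(np.degrees(2*np.arctan2(q[2],q[1]))-180)
E
```

```text
clock: 8.95
position: [0.4947, -0.2053, 0.1084]
ee_rot: [0.001, 0.855, 0.518, 0.001]
contact_force: [-3.4, 7.7, 19.5]
width: 0.0123
gripper_force: 93.2
[1.37155954 0.93857593 1.27813565] [-3.41374476  7.71743632 19.53653085]
clock: 9.15
position: [0.4934, -0.2044, 0.1084]
ee_rot: [0.0, 0.866, 0.5, 0.001]
contact_force: [-3.7, 7.8, 18.4]
width: 0.0121
gripper_force: 93.3
[1.23597353 0.78362328 1.32726196] [-3.73108943  7.75970117 18.4340686 ]
-120.0261762444505
```

```bash
python3 -m inch '[{"claw":-1,"travel":[0,0,0],"turn":-0.01},{"claw":-1,"travel":[0,0,0],"turn":-0.02},{"claw":-1,"travel":[0,0,0],"turn":-0.02}]';python3 - <<'E'
from h import *
s=get_state();print(s['moment'],s['contact_force']);q=s['ee_rot'];print(np.degrees(2*np.arctan2(q[2],q[1]))-180)
snap('scene','s5.png',(160,70,260,170),6)
E
```

```text
clock: 9.45
position: [0.4931, -0.2042, 0.1084]
ee_rot: [0.0, 0.88, 0.475, 0.0]
contact_force: [-4.1, 9.2, 19.9]
width: 0.012
gripper_force: 107.9
[1.34935809 0.73250202 2.42616983] [-4.1154074   9.23593175 19.9117413 ]
-123.3385420916026
```

```bash
python3 -m inch '[{"claw":-1,"travel":[0,0,0.003],"turn":0.01},{"claw":0,"travel":[0,0,0.003],"turn":0.01},{"claw":1,"travel":[0,0,0.003],"turn":0.01},{"claw":1,"travel":[0,0,0.003],"turn":0.01},{"claw":1,"travel":[0,0,0.003],"turn":0.01}]';python3 -m inch '[{"claw":1,"travel":[0,0,0.05],"turn":0},{"claw":1,"travel":[0,0,0.2],"turn":0},{"claw":1,"travel":[0,0,0.4],"turn":0},{"claw":1,"travel":[0,0,0.6],"turn":0},{"claw":1,"travel":[-0.2,0.2,0.7],"turn":0}]'; python3 -m inch '[{"claw":1,"travel":[-0.25,0.2,0],"turn":0},{"claw":1,"travel":[-0.5,0.4,0],"turn":0},{"claw":1,"travel":[-0.7,0.6,0],"turn":0},{"claw":1,"travel":[-0.7,0.8,0],"turn":0},{"claw":1,"travel":[-0.7,0.9,0],"turn":0}]'
python3 - <<'E'
from ov import *
t0=imaging.get_image('top')[:,:,::-1].copy();s0=imaging.get_image('scene')[:,:,::-1].copy()
C=np.array([.494,-.2035]);A=np.radians(-118.3);ld=lid(C,A,.103)
cv2.imwrite('pics/o5.png',np.vstack([np.hstack([panel(t0,'top',325,190,57,43,7,x) for x in([],ld)]),np.hstack([panel(s0,'scene',177,95,57,42,7,x) for x in([],ld)])]))
E
```

```text
clock: 10.0
position: [0.4933, -0.2059, 0.1058]
ee_rot: [0.0, 0.875, 0.485, 0.0]
contact_force: [-0.5, -0.1, -0.7]
width: 0.0694
gripper_force: 0.0
clock: 10.5
position: [0.4655, -0.1766, 0.2473]
ee_rot: [0.006, 0.875, 0.484, 0.003]
contact_force: [-0.5, 1.1, 0.3]
width: 0.0853
gripper_force: 0.0
clock: 11.0
position: [0.3171, 0.0092, 0.2432]
ee_rot: [0.0, 0.875, 0.484, 0.0]
contact_force: [1.3, 0.7, -0.0]
width: 0.0852
gripper_force: 0.0
```

View pics/o5.png

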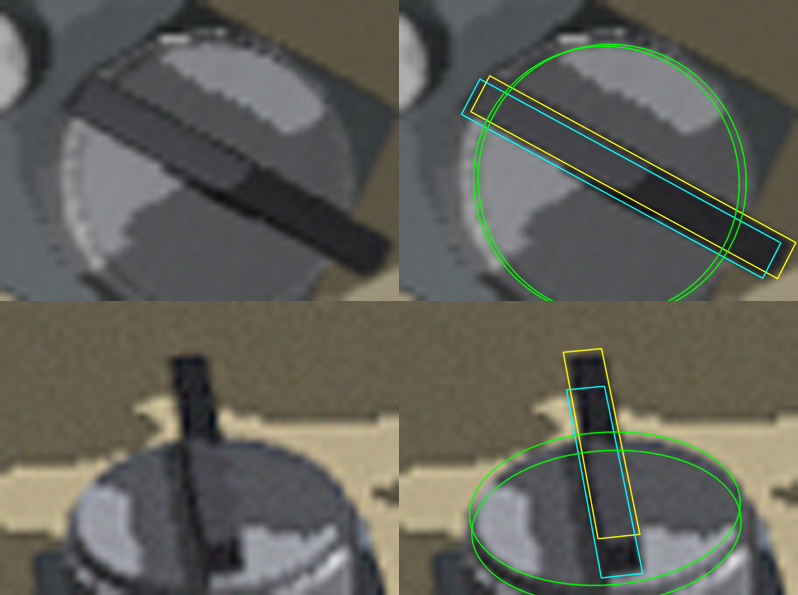

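The lid sits flush on the rim with its bar across the slot line, running from (85,90) to (378,255). That matches the quarter-turn overlay to about 1°.

```bash
python3 -c "
from rig import ticket; print(ticket.sign_off())"
```

```text
the job is handed in; nothing more can be done
None
```

The job is handed in: the tray lid is in the chamber, pushed fully down and turned clockwise a quarter turn to its stop, with the gripper clear and the loupe and blower left alone.

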